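# Strap a tube rack down on the bench shaker

### The job

Get the tube rack on the bench shaker ready for shaking: push it along its channel until it is fully home against the end stop, then swing the steel hold-down strap round on its loose bolt and across the rack until its slot drops over the second bolt and the strap lies flat on the deck. Leave the bottle, tip box, spare rack and spray bottle around the shaker standing where they are, and let go when done.

Things in the scene. Friction and masses are not known exactly. Their poses are not given: they have to be found in the camera images.
- shaker: Bench shaker, fixed, 190 mm (x) by 239 mm (y): a grey folded-steel cradle on a white drive housing. Origin: on the bench straight below the pivot bolt; -x faces the robot. Two flat deck flanges, tops 120 mm above the bench, x -95..95 mm; left flange y -24..100 mm, right flange y -139..-90 mm. Between them, along x, the rack's channel.
- pivot_bolt (a point): Axis of the pivot bolt at deck height. The bolt, 10 mm thick, stands on the left flange and carries the strap loosely; a washer 24 mm across and a nut on it (underside 18 mm, top 31 mm above the deck) keep the strap from coming off, but let it turn freely and tilt up to about 20 degrees.
- second_bolt (a point): Axis of the second bolt at deck height: a bare stud, 10 mm thick with a tapered tip, 16 mm high, on the right flange, 115 mm from the pivot bolt in the shaker's -y direction.
- rack_home (a point): Point on the channel floor where the rack's origin lies when home (x = 0, y = -57 mm in the shaker's frame, 72 mm above the bench); x along the channel. The channel is 66 mm wide (y -90..-24 mm), 48 mm deep, open at the -x end; a cross wall at x = 60..64 mm, top 108 mm above the bench, is the end stop.
- strap: Flat steel hold-down strap, 155 mm long, 30 mm wide, 5 mm thick, about 170 g. Origin: centre of its 14 mm round hole, on its underside; its x runs along the strap towards the slot (ends at x = -18 and +137 mm), z up. It starts lying flat on the left flange, swung outward, away from the channel, its end free. Seated, its x points along the shaker's -y.
- strap_knob (a point): Middle of the round upright black knob on the strap (20 mm thick, 30 mm tall, standing on the strap's top face), 82 mm from the hole; this point is 20 mm above the strap's underside.
- strap_slot (a point): Centre of the strap's closed slot (26 mm long along the strap, 14 mm wide), on the underside, 115 mm from the hole.
- rack: Grey tube rack, 120 (x) by 60 by 44 mm tall, about 250 g, in the channel, its x along the channel. Origin: centre of its underside. Rows of capped tubes (caps 14 mm wide) at x = +-28 and +-46 mm stand 8 mm above its top, 4 mm above the deck; the strap fits in the free lane between them (x -21..21 mm) only when the rack is home. Starts 20 to 50 mm short of home, towards -x.
- bottle: Amber reagent bottle with a blue cap, 86 mm wide, 176 mm tall, standing on the bench beside the left flange, either in front of the shaker (its -x side) or behind it (+x side), so that the strap cannot swing past it on that side. Origin: centre of its underside.
- tipbox: Pipette tip box, 82 by 118 mm, 65 mm tall, lower than the deck, on the bench on the side where the bottle is not; the strap passes above it. Origin: centre of its underside.
- black_rack: Black tube rack on the bench at the shaker's right, 120 by 60 by 44 mm (52 mm with caps). Origin: centre of its underside.
- spray: White spray bottle on the bench at the shaker's right, 72 mm wide, 216 mm tall. Origin: centre of its underside.
There are look-alikes about, which are no part of the job. Leave any blue look-alike of the rack alone. There is more than one size of the strap; the job needs the smaller.

How it is judged:
By the outcome, as a careful person would: the job done as asked, in the order asked, and still so for the second after the job is handed in, with the robot touching nothing.
It also fails if it takes over 66 s, if anything falls off the work surface, if the arm or the gripper's body presses on something with over 40 N, if the wrist force passes 120 N, or if a joint passes its speed limit or range.

### The arm

A 6-joint arm with a two-finger parallel gripper is mounted at the origin on the work surface. World frame = base frame: x ahead of the robot, y to its left, z up, the work surface at z = 0. Lengths are in m, angles in rad, forces in N, time in s.
With the tool pointing down it reaches from about 0.375 to 0.9 m from the base axis. Payload 3.1 kg.
Tool frame: the origin (TCP) lies between the finger pads; the fingertips stand 22 mm ahead of it and the grasp point (between the pads) lies 3 mm ahead of it; z points along the fingers, y is the line along which they close (so a half turn about z gives the same grasp; the last joint's range is limited). The gripper opens to 87 mm and grips with 3 to 60 N. Pads are 19 mm wide; open, the fingers measure 117 mm over their backs; the gripper's body (75 mm by 190 mm) begins 51 mm behind the grasp point.
Start: joints at [-1.411, 0.527, 1.433, -0, 1.181, -0.178], TCP at [0.207, -0.59, 0.245] pointing down, gripper open.
Joint ranges: [-3.08, 3.08], [-0.75, 2.2], [0.22, 2.44], [-1.43, 4.57], [0, 2.65], [-2.85, 2.85]. Speed limits (rad/s): [2.79, 2.79, 3.14, 3.14, 3.14, 3.14].

### API

Orientations are given as a unit quaternion [x, y, z, w].
In Python, from rig import get_obs, camera, get_calibration, hand_in, cut_out gives the robot as it stands.
- The arm moves only by the shell command python3 -m inch 'ROWS' [OPENING] [FORCE]. ROWS is JSON, one flat list of numbers, 6 for each row, row after row: the shift along the tool's x, y, z scaled (see below), then the turn, a rotation vector about the tool's x, y, z scaled (see below). A call has 1 to 20 rows; each row is the pose to reach, as a shift and turn from the pose commanded when the call began, along the tool's axes at that moment; what a row does not reach only later rows make up. The controller multiplies each number of a shift by 0.08 m and each number of a turn by 90 degrees. A row lasts 1/12 s, in which the tool goes at most 41.7 mm and 7.16 degrees, less where a joint would pass 70% of its speed; a pose out of reach is approached as far as the arm can. A call with a number of a shift or a turn outside -1 to 1 is refused whole. A call with a gripper value outside its range is refused whole. OPENING is the finger opening in mm, from 0 to 87, set as the call begins (- or left out, the last holds). The fingers move at their own pace and stop on an object; FORCE is the grip in N (left out, the last holds). Time passes only in rows, so rows that repeat a pose let the fingers close. It gives the time, the measured TCP pose, the force, the opening and the grip force at its end, in the units of the state.
- get_obs(): the state, without advancing time (a new reading comes with each control period).
- camera(name): name is "scene" or "top"; returns the picture (420x560x3 uint8, red, green, blue); there is no depth.
- get_calibration(name): a dict with "vertical_fov" (degrees; the focal length in pixels is half the picture's height over the tangent of half this angle, whatever the lens; pixels are square), "cx", "cy" (the principal point, pixels), "T" (4x4, takes a point from camera to world coordinates). Camera axes: x right, y down, z forward; pixel columns grow to the right and rows downward; lengths in m; the calibration is good to about 2 mm. A picture is of the moment at which its call begins. get_calibration takes no time and is no camera call.
- hand_in(): hands the job in; it is judged then, once.
Trained networks look in the newest picture that a camera, given by its name, has taken for a name from the list of things; names that differ only in an ending like _2 or _b are one class to them, and where a whole thing is asked for, a point or a joint stands for the part that bears it (a point fixed in the world has none). Each returns a list of dicts, best first, with "conf" (0 to 1); they miss things now and then, are a little off and sometimes report something else, mostly with a low value. They report only what shows in the picture. A call takes as long as a camera call. They do not tell look-alikes from the thing itself.
- cut_out(camera, thing): "region" (420x560 bool, what is visible of it) and "bbox" ([left, top, right, bottom] in pixels, round what is visible of it).
The state is a dict: "time": time; "q": joint angles; "joint_velocities": joint speeds; "joint_torque": joint torques, N m; "position": TCP position; "tool_rot": TCP orientation; "ft_force": force on the tool from outside, world axes, zero at the start; "moment": the same for the moment, N m; "grip_width": finger opening in m; "grip_force": force on a finger pad.
Only numpy, scipy, OpenCV 4.12 (cv2) and the standard library are available. Lean on these libraries where they do the work, as an engineer would, in place of code of your own. Each camera call takes 0.05 s, during which the arm holds its last target. There are 200 camera calls.

## Working session

There is one attempt and no reset: what is moved stays moved. The work goes in short steps, Python scripts to look and compute and a shell command to move; the robot and the scene stay as the last step left them, time stands still between calls to the robot, and variables do not carry over. Pictures are saved under pics/ and viewed, at most 10 in all, crops included, and the job is handed in when it is done.

```bash
mkdir -p pics; ls; cat > h.py <<'E'
import numpy as np, cv2
from rig import *
from scipy.spatial.transform import Rotation as R
def K(n):
    c=get_calibration(n); f=210/np.tan(np.radians(c['vertical_fov'])/2); return f,c['cx'],c['cy'],np.array(c['T'])
def back(n,u,v,z):
    f,cx,cy,T=K(n); d=T[:3,:3]@np.array([(u-cx)/f,(v-cy)/f,1]); o=T[:3,3]; return o+d*(z-o[2])/d[2]
def proj(n,p):
    f,cx,cy,T=K(n); q=T[:3,:3].T@(np.array(p)-T[:3,3]); return np.array([f*q[0]/q[2]+cx,f*q[1]/q[2]+cy])
E
python3 - <<'E'
from h import *
o=get_obs()
for k in o: print(k,np.round(o[k],3))
ims=[]
for n in ['scene','top']:
    im=camera(n); cv2.imwrite(f'pics/{n}0.png',cv2.resize(im[:,:,::-1],(784,588)))
    c=get_calibration(n); print(n,c['vertical_fov'],c['cx'],c['cy'],np.round(c['T'],3).tolist())
    for t in ['shaker','strap','strap_knob','rack','bottle','tipbox','black_rack','spray']:
        for d in cut_out(n,t):
            print(n,t,round(d['conf'],2),np.round(d['bbox']),np.argwhere(d['region']).mean(0)[::-1].round(1))
E
```

```text
pics
time 0.0
q [-1.411  0.528  1.434 -0.     1.181 -0.178]
joint_velocities [ 0.001 -0.     0.001 -0.     0.002  0.   ]
joint_torque [  0.    -44.004 -17.659   0.063   0.058  -0.   ]
position [ 0.207 -0.589  0.244]
tool_rot [ 0.986  0.168 -0.    -0.001]
ft_force [-0.294  0.118  0.109]
moment [-0.034 -0.065  0.031]
grip_force 0.0
grip_width 0.087
scene 43.18764144214927 278.673200306557 215.16132017961985 [[-0.652, 0.511, -0.56, 1.307], [0.758, 0.454, -0.468, 0.735], [0.015, -0.73, -0.683, 1.034], [0.0, 0.0, 0.0, 1.0]]
scene shaker 0.72 [212. 174. 329. 277.] [266.4 228.4]
scene strap 0.79 [375. 219. 451. 260.] [411.8 240. ]
scene strap 0.71 [266. 212. 319. 243.] [293.4 225.3]
scene strap 0.17 [207. 178. 326. 277.] [266.  228.4]
scene strap_knob 0.93 [374. 216. 448. 263.] [409.8 239.2]
scene strap_knob 0.73 [266. 211. 322. 243.] [295.3 226.1]
scene strap_knob 0.52 [246. 183. 295. 221.] [268.  199.2]
scene rack 0.97 [319. 255. 370. 308.] [343.6 279.9]
scene rack 0.76 [249. 184. 295. 221.] [267.9 199.4]
scene bottle 0.58 [317. 174. 348. 238.] [331.4 206.3]
scene tipbox 0.84 [218. 254. 2
[... 343 characters left out ...]
4.4518680572463 [[-0.004, -0.995, 0.101, 0.442], [-1.0, 0.004, -0.01, 0.096], [0.009, -0.101, -0.995, 1.252], [0.0, 0.0, 0.0, 1.0]]
top shaker 0.56 [230. 177. 324. 249.] [275.5 210. ]
top strap 0.95 [138. 299. 216. 316.] [176.4 308.4]
top strap 0.75 [232. 180. 324. 252.] [275.6 210.1]
top strap 0.7 [218. 207. 276. 220.] [243.2 212.2]
top strap_knob 0.9 [216. 205. 277. 219.] [244.  212.2]
top rack 0.79 [184. 201. 206. 241.] [194.  222.2]
top rack 0.76 [278. 210. 302. 255.] [289.3 231. ]
top bottle 0.6 [226. 253. 260. 282.] [244.  267.3]
top tipbox 0.87 [233. 146. 277. 178.] [254.1 162. ]
top black_rack 0.92 [324. 217. 355. 255.] [338.9 235. ]
top spray 0.73 [340. 172. 378. 204.] [358.3 187.6]
```

View pics/scene0.png

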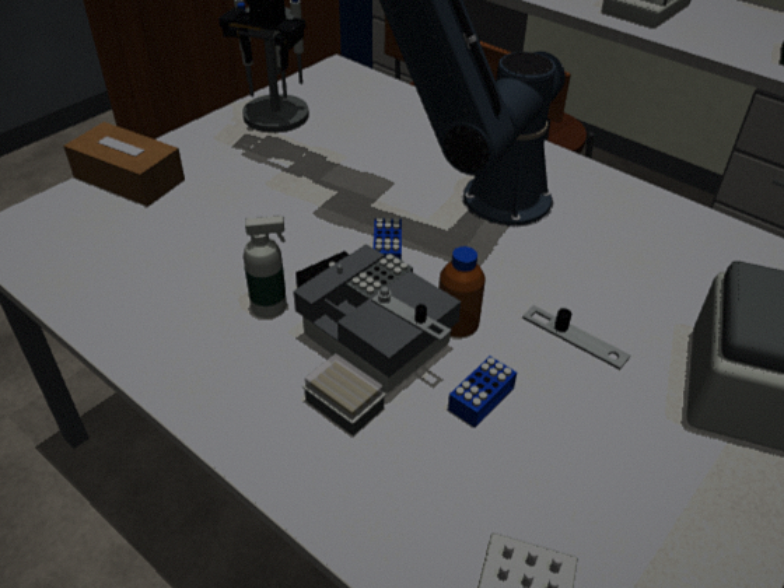

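```bash
python3 - <<'E'
from h import *
im=cv2.imread('pics/top0.png'); im=cv2.resize(im,None,fx=560/784,fy=420/588)
a=camera('top')[:,:,::-1][135:295,170:390]
cv2.imwrite('pics/t1.png',cv2.resize(a,None,fx=3.6,fy=3.6,interpolation=cv2.INTER_CUBIC))
E
```

```text
(no output)
```

View pics/t1.png

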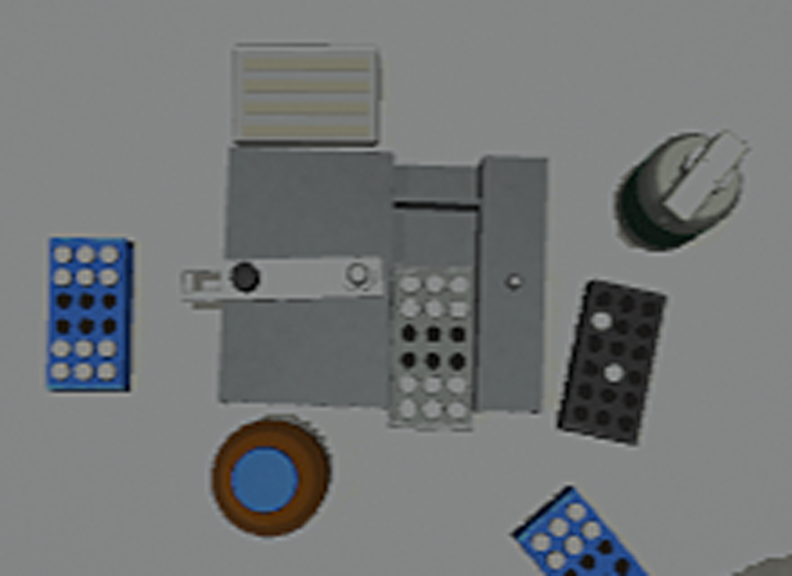

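The top crop shows the bottle in front (−x side), at crop (270,478), and the tip box behind it, so the strap must swing round the +x side. The nut is at (358,275), the knob at (245,277), the stud at (514,281) and the grey rack's caps at (435,347). The larger strap off to the left and the blue racks are decoys.

```bash
cat > fit.py <<'E'
from h import *
from scipy.optimize import least_squares
C=lambda u,v:np.array([u/3.6+170-.36,v/3.6+135-.36])
pts=[((95,100),.12,(230,148)),((95,-24),.12,(393,152)),((-95,-24),.12,(385,408)),((-95,100),.12,(220,403)),((95,-90),.12,(482,158)),((95,-139),.12,(548,157)),((-95,-139),.12,(541,412)),((-95,-90),.12,(478,411)),((0,0),.151,(358,275)),((0,-115),.135,(514,281))]
def W(p,xy): c,s=np.cos(p[2]),np.sin(p[2]); x,y=np.array(xy)/1000; return np.array([p[0]+c*x-s*y,p[1]+s*x+c*y])
f=lambda p:np.concatenate([proj('top',[*W(p,a),z])-C(*uv) for a,z,uv in pts])
r=least_squares(f,[.45,.1,0],loss='soft_l1'); P=r.x
E
python3 - <<'E'
from fit import *
print('shaker',P.round(4),f(P).reshape(-1,2).round(1).tolist())
c,s=np.cos(P[2]),np.sin(P[2]);inv=lambda w:np.array([[c,s],[-s,c]])@(w[:2]-P[:2])
for n,uv,z in [('knob',(245,275),.155),('rackcaps',(434,347),.124),('rackback',(430,430),.116),('bottlecap',(265,480),.176),('spraytop',(700,180),.216),('tip',(307,94),.065),('nut',(358,275),.151),('stud',(514,281),.136)]:
    w=back('top',*C(*uv),z);print(n,w.round(4),'shaker mm',(inv(w)*1000).round(1))
print('push start/home world',W(P,(-140,-57)).round(4),W(P,(-60,-57)).round(4))
print([proj('scene',[*W(P,a),z]).round(1).tolist() for a,z in [((0,0),.151),((0,-115),.136),((-95,-139),.12)]])
E
```

```text
shaker [ 0.5637  0.0954 -0.0342] [[-0.6, -0.0], [0.3, 0.3], [0.4, 0.0], [-0.6, 0.0], [0.1, -0.6], [-0.1, 0.2], [0.6, 0.2], [-0.4, -0.0], [-0.0, -0.3], [0.3, 0.0]]
knob [0.5627 0.1764 0.155 ] shaker mm [-3.7 80.9]
rackcaps [0.5124 0.0397 0.124 ] shaker mm [-49.3 -57.4]
rackback [0.4518 0.0428 0.116 ] shaker mm [-110.   -56.4]
bottlecap [0.4172 0.1604 0.176 ] shaker mm [-148.6   60. ]
spraytop [ 0.6202 -0.1385  0.216 ] shaker mm [  64.5 -231.9]
tip [0.7155 0.1349 0.065 ] shaker mm [150.5  44.6]
nut [0.5629 0.0954 0.151 ] shaker mm [-0.8 -0.1]
stud [ 0.5597 -0.0186  0.136 ] shaker mm [  -0.  -114.1]
push start/home world [0.4218 0.0432] [0.5017 0.0405]
[[273.2, 205.0], [241.0, 188.9], [259.8, 173.3]]
```

```bash

python3 -m inch '[0.5,-0.5,0,0,0,0, 1,-1,0,0,0,0, 1,-1,0,0,0,0]' 0 30
python3 -m inch '[0.5,-0.5,0,0,0,0, 1,-1,0,0,0,0, 1,-1,0,0,0,0]'
python3 -m inch '[0.5,-0.5,0,0,0,0, 1,-1,0,0,0,0, 1,-1,0,0,0,0]'
python3 -m inch '[0.5,-0.5,0,0,0,0, 1,-1,0,0,0,0, 1,-1,0,0,0,0]'
python3 -m inch '[0.5,-0.5,0,0,0,0, 1,-1,0,0,0,0, 1,-1,0,0,0,0]'
cat > rel.py <<'E'
# world targets -> tool units from the present pose: x y z yaw(deg of tool x)
import sys
from h import *
o=get_obs(); Rm=R.from_quat(o['tool_rot']); print('t',round(o['time'],2),np.round(o['position'],4),'yaw',np.degrees(np.arctan2(Rm.as_matrix()[1,0],Rm.as_matrix()[0,0])).round(2),'q',np.round(o['q'],2),'F',np.round(o['ft_force'],1),round(o['grip_width'],4))
a=np.array(eval(sys.argv[1]))
for t in a.reshape(-1,4):
    g=R.from_euler('z',t[3],degrees=True)*R.from_quat([1,0,0,0])
    print(np.round(np.r_[Rm.inv().apply(t[:3]-o['position'])/.08,np.degrees((Rm.inv()*g).as_rotvec())/90],3))
E
python3 rel.py '[.4168,.0454,.11,88]'
```

```text
time: 1.2
position: [0.2566, -0.4847, 0.2441]
tool_rot: [0.986, 0.168, 0.0, -0.001]
ft_force: [0.1, 0.4, 0.7]
grip_width: 0.0743
grip_force: 0.0
time: 1.45
position: [0.3056, -0.3822, 0.2445]
tool_rot: [0.986, 0.168, 0.0, -0.001]
ft_force: [-0.1, 0.8, -0.5]
grip_width: 0.0549
grip_force: 0.0
time: 1.7
position: [0.3544, -0.2805, 0.2447]
tool_rot: [0.986, 0.168, 0.0, -0.001]
ft_force: [0.3, 0.3, -0.0]
grip_width: 0.0352
grip_force: 0.0
time: 1.95
position: [0.4035, -0.1788, 0.2448]
tool_rot: [0.986, 0.169, 0.0, -0.0]
ft_force: [0.3, -0.0, -0.2]
grip_width: 0.0148
grip_force: 0.0
time: 2.2
position: [0.4528, -0.0769, 0.2449]
tool_rot: [0.986, 0.169, 0.001, -0.0]
ft_force: [-0.0, -0.4, 0.5]
grip_width: 0.0014
grip_force: 0.0
t 2.2 [ 0.4528 -0.0769  0.2449] yaw 19.42 q [-0.41  0.3   1.83  0.    1.    0.82] F [-0.  -0.4  0.5] 0.0014
[ 8.200e-02 -1.591e+00  1.686e+00  0.000e+00 -1.000e-03 -7.620e-01]
```

```bash

python3 -m inch '[0.04,-0.4,0,0,0,0, 0.04,-0.8,0,0,0,0, 0.04,-0.8,0,0,0,0]'
python3 -m inch '[0.04,-0.4,0,0,0,-0.08, 0.04,-0.79,0,0,0,-0.16, 0.04,-0.79,0,0,0,-0.24, 0.04,-0.79,0,0,0,-0.32, 0.04,-0.79,0,0,0,-0.4, 0.04,-0.79,0,0,0,-0.48, 0.04,-0.79,0,0,0,-0.56, 0.04,-0.79,0,0,0,-0.64, 0.04,-0.79,0,0,0,-0.72, 0.04,-0.79,0,0,0,-0.762, 0.04,-0.79,0,0,0,-0.762]'
python3 rel.py '[.4168,.0434,.11,88]'
```

```text
time: 2.45
position: [0.4303, -0.0134, 0.2441]
tool_rot: [0.985, 0.171, -0.002, -0.002]
ft_force: [-0.7, 0.1, -0.4]
grip_width: 0.0008
grip_force: 0.0
time: 3.37
position: [0.4162, 0.042, 0.2447]
tool_rot: [0.719, 0.695, 0.0, 0.0]
ft_force: [-0.2, 0.7, 0.3]
grip_width: 0.0006
grip_force: 0.0
t 3.37 [0.4162 0.042  0.2447] yaw 87.98 q [-0.17  0.25  1.92 -0.    0.97 -0.13] F [-0.2  0.7  0.3] 0.0006
[ 0.019  0.006  1.684  0.     0.    -0.   ]
```

```bash

python3 -m inch '[0.02,0,0.4,0,0,0, 0.02,0,0.85,0,0,0, 0.02,0,0.85,0,0,0]'
python3 -m inch '[0,0,0.4,0,0,0, 0,0,0.83,0,0,0, 0,0,0.83,0,0,0, 0,0,0.83,0,0,0]'
python3 rel.py '[.4168,.0434,.11,88],[.4837,.0411,.11,88]'
```

```text
time: 3.62
position: [0.4127, 0.0442, 0.1722]
tool_rot: [0.721, 0.693, -0.004, -0.005]
ft_force: [-1.2, 0.1, 0.0]
grip_width: 0.0002
grip_force: 0.0
time: 3.95
position: [0.4153, 0.044, 0.1099]
tool_rot: [0.72, 0.694, -0.001, -0.002]
ft_force: [-0.5, -0.3, 0.2]
grip_width: 0.0002
grip_force: 0.0
t 3.95 [0.4153 0.044  0.1099] yaw 87.87 q [-0.16  0.52  2.06 -0.    0.57 -0.13] F [-0.5 -0.3  0.2] 0.0002
[-0.006  0.019 -0.002 -0.003 -0.    -0.001]
[-0.004  0.855 -0.005 -0.003 -0.    -0.001]
```

```bash

python3 -m inch '[0,0.1,0,0,0,0, 0,0.2,0,0,0,0, 0,0.3,0,0,0,0, 0,0.4,0,0,0,0, 0,0.5,0,0,0,0, 0,0.6,0,0,0,0, 0,0.68,0,0,0,0, 0,0.75,0,0,0,0, 0,0.75,0,0,0,0]' | head -5
python3 -m inch '[0,0.03,0,0,0,0, 0,0.06,0,0,0,0, 0,0.06,0,0,0,0]' | head -4
```

```text
time: 4.7
position: [0.478, 0.0416, 0.1102]
tool_rot: [0.72, 0.694, 0.001, 0.001]
ft_force: [-0.8, -0.5, -0.0]
grip_width: 0.0004
time: 4.95
position: [0.4806, 0.0417, 0.11]
tool_rot: [0.72, 0.694, -0.0, -0.0]
ft_force: [-2.5, 0.5, 1.3]
```

```bash

python3 -m inch '[0,0.02,0,0,0,0, 0,0.05,0,0,0,0, 0,0.05,0,0,0,0]' | head -4
python3 -m inch '[0,0.02,0,0,0,0, 0,0.04,0,0,0,0, 0,0.04,0,0,0,0]' | head -4
python3 - <<'E'
from h import *
a=camera('top')[:,:,::-1][135:295,170:390]
cv2.imwrite('pics/t2.png',cv2.resize(a,None,fx=3.6,fy=3.6,interpolation=cv2.INTER_CUBIC))
E
```

```text
time: 5.2
position: [0.4857, 0.0414, 0.1101]
tool_rot: [0.72, 0.694, 0.001, 0.001]
ft_force: [-1.6, 0.3, -0.2]
time: 5.45
position: [0.4887, 0.0413, 0.1101]
tool_rot: [0.72, 0.694, 0.0, 0.0]
ft_force: [-1.2, 0.4, 0.1]
```

```bash

python3 -m inch '[0,0.02,0,0,0,0, 0,0.03,0,0,0,0, 0,0.03,0,0,0,0]' | head -4
python3 -m inch '[0,0.02,0,0,0,0, 0,0.03,0,0,0,0, 0,0.03,0,0,0,0]' | head -4
```

```text
time: 5.75
position: [0.4905, 0.0414, 0.1101]
tool_rot: [0.72, 0.694, 0.0, 0.0]
ft_force: [-0.6, 0.2, 0.1]
time: 6.0
position: [0.4907, 0.0414, 0.11]
tool_rot: [0.72, 0.694, -0.002, -0.002]
ft_force: [-5.1, -0.6, 3.9]
```

View pics/t2.png

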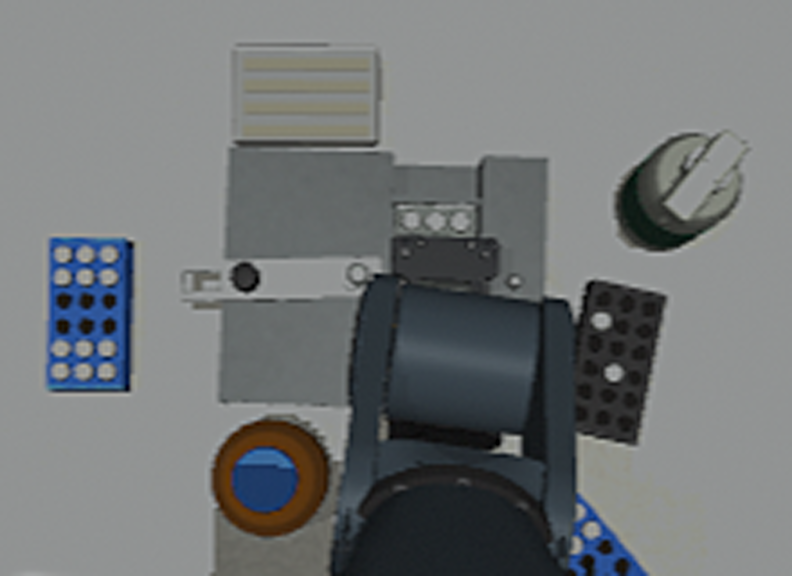

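The picture shows the rack's front edge at row ~206, against the cross wall line. I'll press once more to confirm.

```bash

python3 -m inch '[0,0.03,0,0,0,0, 0,0.04,0,0,0,0, 0,0.04,0,0,0,0]' | head -4
python3 -m inch '[0,-0.1,0,0,0,0, 0,-0.2,0,0,0,0, 0,-0.2,0,0,0,0]' 
python3 -m inch '[0,-0.2,-0.5,0,0,0, 0,-0.2,-0.95,0,0,0, 0,-0.2,-0.95,0,0,0]' 45
python3 - <<'E'
import numpy as np
from fit import *
for a in (92.6,): print(W(P,(82*np.cos(np.radians(a)),82*np.sin(np.radians(a)))))
E
python3 rel.py '[.5627,.1764,.19,110],[.5627,.1764,.151,110]'
```

```text
time: 6.25
position: [0.4908, 0.0415, 0.11]
tool_rot: [0.719, 0.695, -0.004, -0.004]
ft_force: [-10.3, -1.5, 8.5]
time: 6.5
position: [0.4786, 0.0419, 0.1101]
tool_rot: [0.72, 0.694, -0.0, -0.0]
ft_force: [-0.2, 0.4, -0.9]
grip_width: 0.0002
grip_force: 0.0
time: 6.75
position: [0.4676, 0.042, 0.1905]
tool_rot: [0.72, 0.694, 0.003, 0.004]
ft_force: [0.9, 0.4, 1.2]
grip_width: 0.0132
grip_force: 0.0
[0.56273986 0.17740762]
t 6.75 [0.4676 0.042  0.1905] yaw 87.94 q [-0.15  0.4   1.88  0.    0.85 -0.11] F [0.9 0.4 1.2] 0.0132
[ 1.722  1.127  0.017  0.007  0.002 -0.245]
[ 1.722  1.122  0.505  0.007  0.002 -0.245]
```

```bash

python3 -m inch '[0.2,0.5,-0.1,0,0,0, 0.4,1,-0.1,0,0,0, 0.72,1,-0.1,0,0,0]' >/dev/null
python3 -m inch '[0.5,0.1,0,0,0,-0.08, 1,0.12,0,0,0,-0.16, 1,0.12,0,0,0,-0.245, 1,0.12,0,0,0,-0.245]' >/dev/null
python3 rel.py '[.5627,.1769,.151,110]'
python3 - <<'E'
from h import *
a=camera('top')[:,:,::-1][135:295,170:390]
b=camera('scene')[:,:,::-1][150:290,200:360]
cv2.imwrite('pics/k1.png',np.hstack([cv2.resize(a,(480,349)),cv2.resize(b,(320,280)).copy() if 0 else cv2.resize(b,(399,349))])[:,:799])
E
```

```text
t 7.33 [0.5591 0.179  0.1939] yaw 110.36 q [ 0.12  0.54  1.58  0.    1.02 -0.24] F [-0.1  0.  -0.4] 0.0438
[-0.04   0.032  0.537  0.001  0.     0.004]
```

View pics/k1.png

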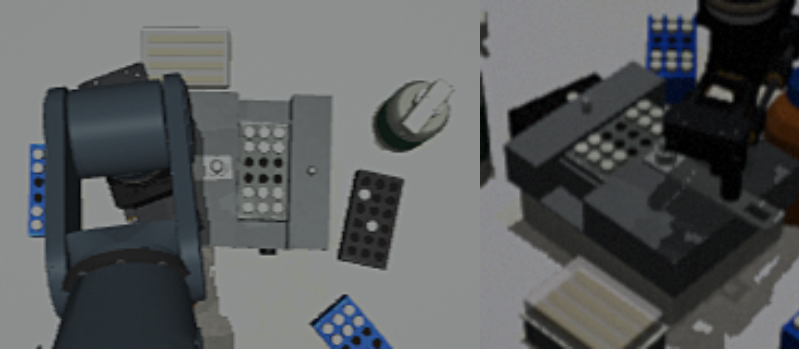

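Rack home: its free lane (top view, about (262,162)) lines up with the nut and the stud. Next, down to the knob.

```bash

python3 -m inch '[-0.04,0.03,0.2,0,0,0, -0.04,0.03,0.4,0,0,0, -0.04,0.03,0.53,0,0,0, -0.04,0.03,0.53,0,0,0]'
python3 -m inch '[0,0,0,0,0,0, 0,0,0,0,0,0, 0,0,0,0,0,0, 0,0,0,0,0,0, 0,0,0,0,0,0, 0,0,0,0,0,0]' 10 20
python3 rel.py '[.5627,.1769,.151,110]'
```

```text
time: 7.77
position: [0.5603, 0.1729, 0.1495]
tool_rot: [0.575, 0.818, -0.002, -0.002]
ft_force: [-0.6, 0.3, 0.3]
grip_width: 0.0452
grip_force: 0.0
time: 8.27
position: [0.5625, 0.1746, 0.1526]
tool_rot: [0.574, 0.819, 0.001, 0.001]
ft_force: [1.2, 0.2, 2.5]
grip_width: 0.0196
grip_force: 20.0
t 8.27 [0.5625 0.1746 0.1526] yaw 109.98 q [ 0.11  0.6   1.61  0.    0.93 -0.24] F [1.2 0.2 2.5] 0.0196
[ 0.026  0.013  0.02   0.001  0.    -0.   ]
```

```bash

python3 -m inch '[-0.01,0,-0.06,0,0,0, -0.02,-0.01,-0.12,0,0,0, -0.03,-0.01,-0.18,0,0,0, -0.045,-0.015,-0.25,0,0,0, -0.045,-0.015,-0.25,0,0,0]'
python3 - <<'E'
from h import *
b=camera('scene')[:,:,::-1][140:280,200:380]
cv2.imwrite('pics/k2.png',cv2.resize(b,(720,560),interpolation=cv2.INTER_CUBIC))
E
```

```text
time: 8.68
position: [0.5619, 0.1706, 0.1728]
tool_rot: [0.574, 0.819, 0.0, 0.0]
ft_force: [-0.9, 1.6, -2.7]
grip_width: 0.0192
grip_force: 20.0
```

View pics/k2.png

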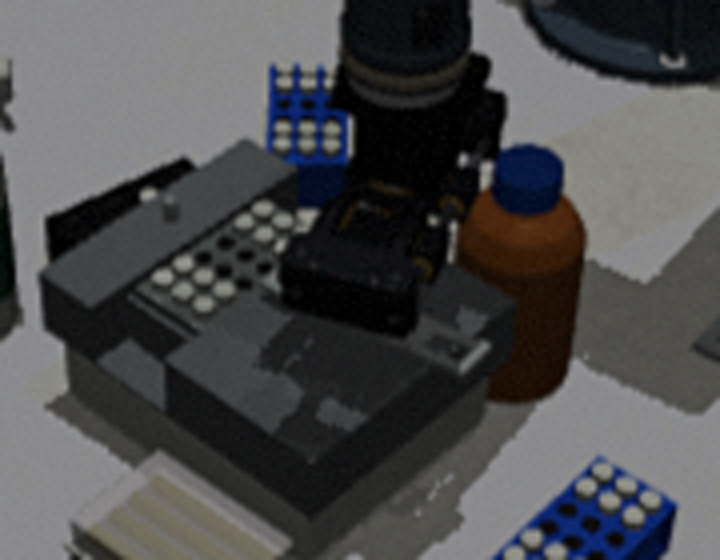

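The gripper holds the knob and the strap's end at (470,350) is raised, with the downward pull reading about 2.7 N. Swing the first 60°.

```bash

python3 -m inch '[-0.031,0.076,0,0,0,0.056, -0.069,0.148,0,0,0,0.111, -0.113,0.217,0,0,0,0.167, -0.163,0.282,0,0,0,0.222, -0.218,0.342,0,0,0,0.278, -0.278,0.398,0,0,0,0.333, -0.343,0.447,0,0,0,0.389, -0.412,0.491,0,0,0,0.444, -0.485,0.529,0,0,0,0.5, -0.56,0.56,0,0,0,0.556, -0.638,0.585,0,0,0,0.611, -0.718,0.603,0,0,0,0.667, -0.718,0.603,0,0,0,0.667]'
python3 rel.py '[.5637+.075*np.cos(np.radians(30.9)),.0954+.075*np.sin(np.radians(30.9)),.1728,50]'
```

```text
time: 9.82
position: [0.6276, 0.133, 0.1717]
tool_rot: [0.907, 0.421, 0.001, -0.0]
ft_force: [0.7, 2.9, -2.0]
grip_width: 0.0197
grip_force: 20.0
t 9.82 [0.6276 0.133  0.1717] yaw 49.75 q [0.03 0.63 1.46 0.   1.05 0.74] F [ 0.7  2.9 -2. ] 0.0197
[ 0.012 -0.003 -0.013 -0.    -0.001 -0.003]
```

Good. Next 60°.

```bash

python3 -m inch '[-0.031,0.076,0,0,0,0.056, -0.069,0.148,0,0,0,0.111, -0.113,0.217,0,0,0,0.167, -0.163,0.282,0,0,0,0.222, -0.218,0.342,0,0,0,0.278, -0.278,0.398,0,0,0,0.333, -0.343,0.447,0,0,0,0.389, -0.412,0.491,0,0,0,0.444, -0.485,0.529,0,0,0,0.5, -0.56,0.56,0,0,0,0.556, -0.638,0.585,0,0,0,0.611, -0.718,0.603,0,0,0,0.667, -0.718,0.603,0,0,0,0.667]'
python3 rel.py '[.5637+.075*np.cos(np.radians(-29.1)),.0954+.075*np.sin(np.radians(-29.1)),.1728,-10]'
python3 - <<'E'
from h import *
b=camera('scene')[:,:,::-1][140:280,180:360]
cv2.imwrite('pics/k3.png',cv2.resize(b,(720,560),interpolation=cv2.INTER_CUBIC))
E
```

```text
time: 10.9
position: [0.626, 0.0581, 0.1716]
tool_rot: [0.996, -0.088, -0.001, -0.0]
ft_force: [1.9, 3.6, -1.2]
grip_width: 0.0196
grip_force: 20.0
t 10.9 [0.626  0.0581 0.1716] yaw -10.13 q [-0.09  0.62  1.49  0.    1.04  1.66] F [ 1.9  3.6 -1.2] 0.0196
[ 0.037 -0.017 -0.015 -0.001  0.001 -0.001]
```

View pics/k3.png

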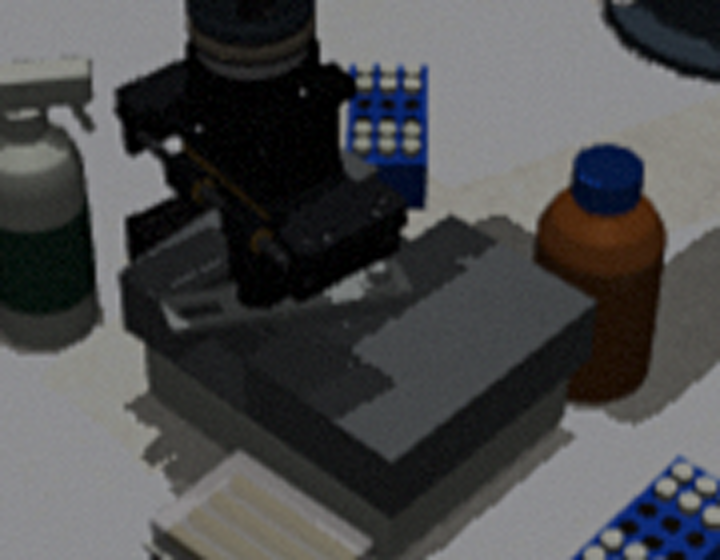

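```bash

python3 -m inch '[-0.031,0.076,0,0,0,0.056, -0.069,0.148,0,0,0,0.111, -0.113,0.217,0,0,0,0.167, -0.163,0.282,0,0,0,0.222, -0.218,0.342,0,0,0,0.278, -0.278,0.398,0,0,0,0.333, -0.343,0.447,0,0,0,0.389, -0.412,0.491,0,0,0,0.444, -0.485,0.529,0,0,0,0.5, -0.56,0.56,0,0,0,0.556, -0.638,0.585,0,0,0,0.611, -0.718,0.603,0,0,0,0.667, -0.718,0.603,0,0,0,0.667]'
python3 - <<'E'
from h import *
b=camera('scene')[:,:,::-1][140:260,190:340]
cv2.imwrite('pics/k4.png',cv2.resize(b,(750,600),interpolation=cv2.INTER_CUBIC))
E
python3 rel.py '[.5637+.075*np.cos(np.radians(-92)),.0954+.075*np.sin(np.radians(-92)),.1728,-73],[.5637+.079*np.cos(np.radians(-92)),.0954+.079*np.sin(np.radians(-92)),.153,-73]'
```

```text
time: 12.03
position: [0.5608, 0.0223, 0.1716]
tool_rot: [0.819, -0.574, -0.001, -0.001]
ft_force: [1.8, 5.4, -3.0]
grip_width: 0.0196
grip_force: 20.0
t 12.08 [0.5615 0.0223 0.1718] yaw -69.93 q [-0.16  0.54  1.66  0.    0.94  2.63] F [ 1.3  6.1 -3.5] 0.0195
[ 0.02   0.013 -0.013 -0.001  0.001  0.034]
[ 0.067  0.032  0.234 -0.001  0.001  0.034]
```

View pics/k4.png

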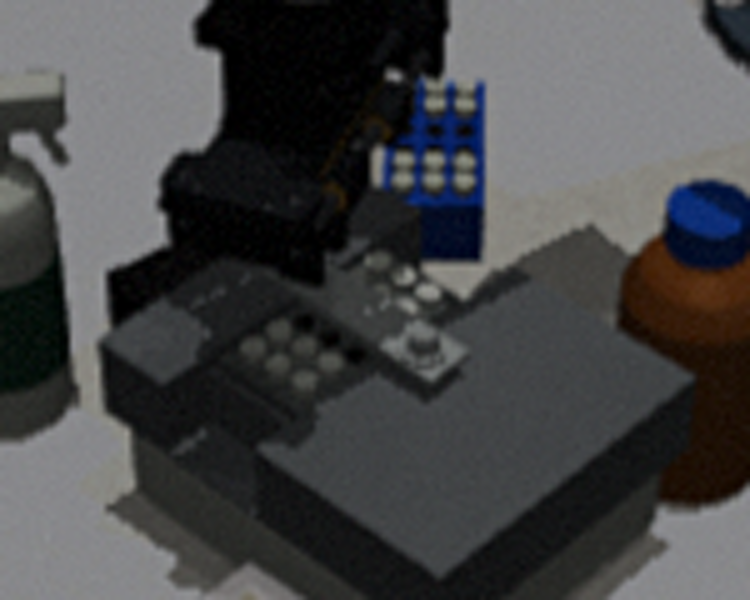

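```bash

python3 -m inch '[0.01,0.005,0.04,0,0,0, 0.02,0.01,0.08,0,0,0, 0.025,0.012,0.12,0,0,0, 0.025,0.012,0.12,0,0,0]'|head -4
python3 -m inch '[0.01,0.005,0.03,0,0,0, 0.02,0.01,0.06,0,0,0, 0.02,0.01,0.06,0,0,0, 0.02,0.01,0.06,0,0,0]'|head -4
python3 rel.py '[.5609,.0163,.153,-70]'
```

```text
time: 12.42
position: [0.5628, 0.0209, 0.1649]
tool_rot: [0.82, -0.573, 0.001, -0.002]
ft_force: [-1.7, 9.7, 12.6]
time: 12.75
position: [0.5636, 0.019, 0.1618]
tool_rot: [0.82, -0.572, 0.002, -0.003]
ft_force: [-2.9, 9.3, 21.3]
t 12.75 [0.5636 0.019  0.1618] yaw -69.85 q [-0.17  0.55  1.67  0.    0.91  2.62] F [-2.9  9.3 21.3] 0.0195
[ 0.02   0.044  0.11  -0.005 -0.     0.002]
```

Contact on the stud tip: the TCP sits about 3 mm to the +x side. I'll back up, shift −x and lower again.

```bash

python3 -m inch '[0,0,-0.08,0,0,0, -0.01,0.025,-0.1,0,0,0, -0.017,0.045,-0.1,0,0,0, -0.017,0.045,-0.1,0,0,0]'|head -4
python3 -m inch '[0,0,0.04,0,0,0, 0,0,0.08,0,0,0, 0,0,0.12,0,0,0, 0,0,0.12,0,0,0, 0,0,0.12,0,0,0]'|head -4
python3 rel.py '[.5609,.0163,.153,-70]'
```

```text
time: 13.08
position: [0.5575, 0.0192, 0.1653]
tool_rot: [0.82, -0.573, -0.001, -0.002]
ft_force: [2.4, 7.9, -4.4]
time: 13.5
position: [0.5579, 0.0172, 0.1556]
tool_rot: [0.819, -0.574, 0.0, -0.001]
ft_force: [1.8, 5.5, -2.8]
t 13.5 [0.5579 0.0172 0.1556] yaw -70.05 q [-0.17  0.56  1.69  0.    0.9   2.62] F [ 1.8  5.5 -2.8] 0.0193
[ 0.024 -0.031  0.033 -0.001  0.    -0.001]
```

```bash

python3 -m inch '[0.01,0,0.02,0,0,0, 0.01,0,0.04,0,0,0, 0.01,0,0.04,0,0,0]'|head -4
python3 -m inch '[0.01,0,0.02,0,0,0, 0.01,0,0.03,0,0,0, 0.01,0,0.03,0,0,0]'|head -4
python3 - <<'E'
from h import *
b=camera('scene')[:,:,::-1][140:260,190:340]
cv2.imwrite('pics/k5.png',cv2.resize(b,(750,600),interpolation=cv2.INTER_CUBIC))
E
```

```text
time: 13.75
position: [0.5582, 0.0164, 0.1526]
tool_rot: [0.819, -0.574, 0.0, -0.001]
ft_force: [2.1, 4.0, -0.7]
time: 14.0
position: [0.5584, 0.0161, 0.1508]
tool_rot: [0.819, -0.574, -0.0, -0.001]
ft_force: [1.4, 6.3, 2.1]
```

View pics/k5.png

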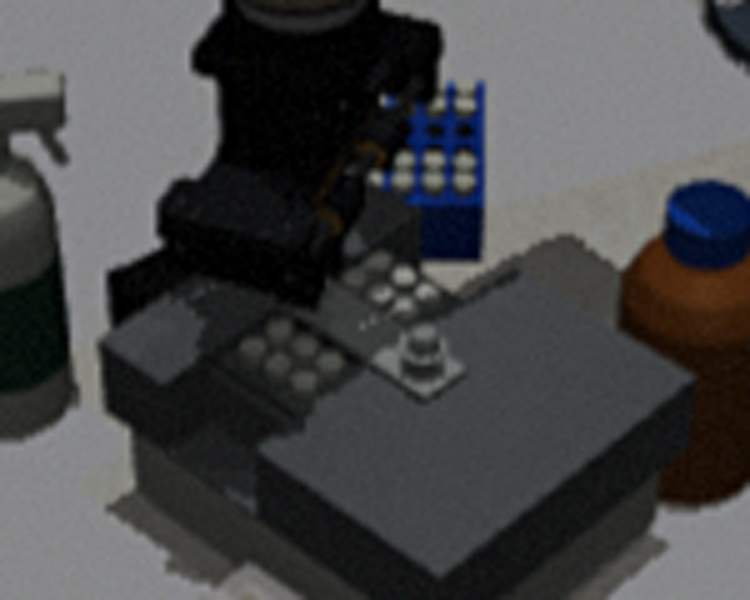

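The strap lies flat at the pivot (420,375) and runs between the cap rows, with little force showing. I'll release, lift clear and look.

```bash

python3 -m inch '[0,0,0,0,0,0, 0,0,0,0,0,0, 0,0,0,0,0,0, 0,0,0,0,0,0, 0,0,0,0,0,0]' 45 | head -4
python3 -m inch '[0,0,-0.2,0,0,0, 0,0,-0.6,0,0,0, 0,0,-1,0,0,0, 0,0,-1,0,0,0]' |head -4
python3 -m inch '[0,0.5,-0.5,0,0,0, 0,1,-1,0,0,0, 0,1,-1,0,0,0]' |head -2
python3 -m inch '[0,0.5,0,0,0,0, 0,0.9,-0.2,0,0,0, 0,0.9,-0.2,0,0,0, 0,0.9,-0.2,0,0,0]' |head -4
python3 - <<'E'
from h import *
a=camera('top')[:,:,::-1][135:295,170:390]
b=camera('scene')[:,:,::-1][150:290,200:360]
cv2.imwrite('pics/k6.png',np.hstack([cv2.resize(a,(480,349),interpolation=cv2.INTER_CUBIC),cv2.resize(b,(319,279)).copy() if 0 else cv2.resize(b,(399,349),interpolation=cv2.INTER_CUBIC)])[:,:799])
E
```

```text
time: 14.47
position: [0.558, 0.0147, 0.1501]
tool_rot: [0.819, -0.574, 0.0, 0.0]
ft_force: [-0.6, 1.4, 0.7]
time: 14.8
position: [0.5619, 0.0143, 0.236]
tool_rot: [0.819, -0.574, 0.006, -0.002]
ft_force: [0.7, 0.0, 0.7]
time: 15.05
position: [0.4811, -0.0126, 0.3109]
time: 15.38
position: [0.4143, -0.037, 0.3269]
tool_rot: [0.818, -0.575, 0.001, -0.0]
ft_force: [0.7, -1.0, 0.2]
```

View pics/k6.png

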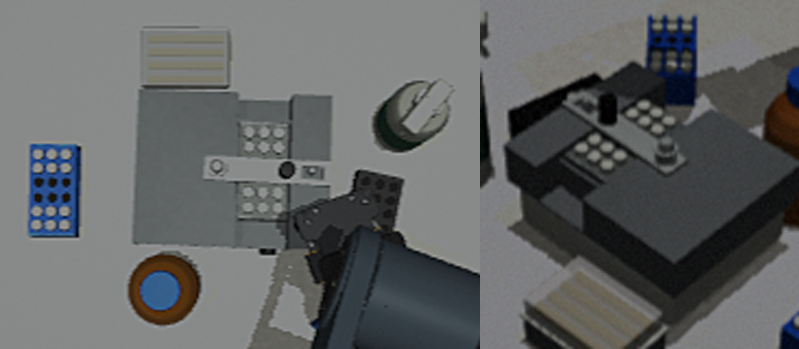

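The stud shows inside the slot at (313,171) and the strap lies across the free lane. One close last look before handing in.

```bash
python3 - <<'E'
from h import *
a=camera('top')[175:245,255:335,::-1]; b=camera('scene')[170:240,220:300,::-1]
o=lambda x:cv2.convertScaleAbs(cv2.resize(x,(400,350),interpolation=cv2.INTER_CUBIC),alpha=1.5)
cv2.imwrite('pics/k7.png',np.hstack([o(a),o(b)]))
E
```

View pics/k7.png

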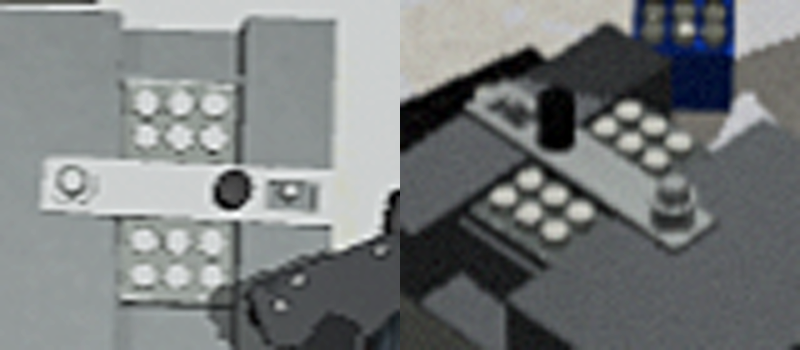

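The stud stands in the slot at (290,192) left, and the strap is flat between the cap rows. The rack edge at row 80 lies against the wall, and everything round about still stands.

```bash
python3 -c "
from rig import *
print(hand_in())"
```

```text
the job is handed in; nothing more can be done
None
```

The rack is pushed home against the end stop, the strap lies flat with its slot over the second bolt, the arm has let go and is clear, and the job was handed in at about 15.5 s of the 66 s allowed.

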